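# Lock a fresh filter cartridge into the fume filter unit and start it

## Task

Fit the fresh filter cartridge (white with green) into the round mount of the fume filter unit: its two lugs go in at the white marks, push it down against the spring, turn it clockwise about a quarter turn to the green marks and let it spring up into its locked place. Once it is locked, throw the red lever fully over to the far side to start the unit. Leave the spent cartridge, the jar and the paddle where they are.

Things in the scene. Friction and masses are not known exactly. Their poses are not given: they have to be found in the camera images.
- fresh_center (a point): Centre (half-way up, 66.5 mm above the underside, on the axis) of the fresh cartridge: loose, upright, 133 mm tall, 0.3 to 0.45 kg. White pleated drum with green bands, 90 mm across, from 30 to 95 mm above the underside; below it a black spigot 64 mm across (lowest 3 mm: 60 mm). z up along the axis, x along the grip bar. Both ends of the bar are alike: half a turn makes no difference.
- fresh_grip (a point): Centre of the fresh cartridge's green grip bar, on its axis, 114 mm above its underside: flat-sided upright bar 62 mm long (x), 20 mm thick (y), 38 mm high (z), standing on the drum's top.
- fresh_lug (a point): Middle of the outer face of one of the fresh cartridge's two black lugs, at its +x, 41 mm from the axis and 8 mm above the underside; the other is opposite at -x, both in line with the bar. Each is 14 mm wide and 8 mm high.
- mount (a point): Centre of the top face of the bayonet collar on the filter unit, 94 mm above the bench, z up; x points to the green mark, where the bar points (either end) when locked. The unit is a fixed grey box 200 x 400 mm, 60 mm high; the aluminium and dark steel collar, 106 mm across, bore 68 mm, stands 34 mm high on it.
- mount_gap (a point): Middle of one of the two lug entry gaps (about 18 mm wide) in the collar, at its top face, 38 mm from the axis, 80 degrees counter-clockwise (from above) of the mount's x; the other is opposite. White marks on the box show both. Let in here, the cartridge rests on a spring plunger, its centre 49.5 mm above the mount's top face.
- mount_home (a point): Where the cartridge's centre is when locked: on the axis, 46.5 mm above the mount's top face. From the gap push the centre down to 39.5 to 41.5 mm above that face (spring 5 N at first, 12 N at the end; rigid stop at 39), turn 80 degrees clockwise, held down, to the end stop (3 degrees of play), let it rise. Let go half-way it stays low, at 42.5 mm: not locked.
- switch_tip (a point): Centre of the red ball (26 mm) on the unit's start lever, 75 mm from the pivot on a 10 mm rod. In the mount's frame the pivot is at x 0, y -205, z -12 mm. The lever rises from a black block 70 x 50 mm, 25 mm high on the box top.
- switch (a joint): Angle of the start lever, rad. 0: leaning 0.5 rad to the mount's -x (towards the robot), off; 1.0: leaning 0.5 rad to the mount's +x (far side), on, at its stop. It swings in the mount's x-z plane, takes about 1 N at the ball and stays where it is left.
- spent_center (a point): Centre of the spent cartridge, same shape and size as the fresh one but brown with black bands and a grey grip; loose, standing upright on the bench. Leave it alone.
- jar: Amber glass jar with dark lid, 70 mm across, 100 mm tall, loose; origin at the centre of its underside. Leave it alone.
- paddle: Graphite paddle lying on the bench, loose: black plate 85 x 55 x 10 mm and wooden handle, 215 mm long along its x; origin on its underside. Leave it alone.
There are look-alikes about, which are no part of the job. What is meant by the part that bears fresh_center is not purple or turquoise, and is the larger of those in its own colour.

How it is judged:
By the outcome, as a careful person would: the job done as asked, in the order asked, and still so for the second after the job is handed in, with the robot touching nothing.
It also fails if it takes over 59 s, if anything falls off the work surface, if the arm or the gripper's body presses on something with over 40 N, if the wrist force passes 120 N, or if a joint passes its speed limit or range.

## Robot

A 7-joint arm with a two-finger parallel gripper is mounted at the origin on the work surface. World frame = base frame: x ahead of the robot, y to its left, z up, the work surface at z = 0. Lengths are in m, angles in rad, forces in N, time in s.
With the tool pointing down it reaches from about 0.425 to 0.975 m from the base axis. Payload 16.7 kg.
Tool frame: the origin (TCP) lies at the very end of the fingers, on their centre line; the grasp point (between the pads) lies 19 mm behind it; z points along the fingers, x is the direction in which the jaws open and shut, and the axes are right-handed (so a half turn about z gives the same grasp; the last joint's range is limited). The gripper opens to 85 mm and grips with 20 to 120 N. Pads are 22 mm wide; open, the fingers measure 114 mm over their backs; the gripper's body (76 mm by 85 mm) begins 54 mm behind the grasp point. The pads swing forward as they close: fully open they stand 13 mm farther back than shut.
Start: joints at [1.069, 0.426, 0.074, 1.606, -0.034, 1.111, -0.067], TCP at [0.233, -0.634, 0.231] pointing down, gripper open.
Joint ranges: [-2.85, 2.85], [-0.5, 2.14], [-1.23, 1.37], [0.21, 2.46], [-1.02, 4.16], [0.16, 2.05], [-2.73, 2.73]. Speed limits (rad/s): [1.89, 1.89, 2.39, 2.39, 3.01, 3.01, 3.01].

## Interface

Orientations are given as a rotation vector (axis times angle).
In Python, from bench import env, solver, viewer gives the robot as it stands. Calls block until the motion is done:
- env.movep(position, orientation): joint-space move of the TCP to a pose.
- env.servo_line(position, speed=0.15, frame=None): straight line of the TCP; frame=None keeps the orientation; speed is the mean speed in m/s.
- env.movej(angles): joint-space move.
- env.ungrasp() and env.close(newtons=None): open the fingers fully, or close them until they stop; newtons is the grip in N (None keeps the last).
- env.wait(seconds).
- solver.ik(position, orientation): joint angles nearest the present ones, or None.
- env.read_state(): the state.
- viewer.capture(name): name is "side" or "top" or "wrist"; returns a dict with "image" (480x640x3 uint8, red, green, blue), "camera_matrix" (3x3 intrinsics, pixels), "world_to_cam" (4x4, takes a point from world to camera coordinates). Camera axes: x right, y down, z forward; pixel columns grow to the right and rows downward; lengths in m; the calibration is good to about 2 mm. The wrist camera is an equidistant fisheye: a pixel r from the principal point sees the ray r / f radians off the axis. A picture is of the moment at which its call begins. There is no depth.
A pose or a line that the arm cannot do raises env.Unreachable and nothing moves.
- env.job_done(): hands the job in, once; it reports no verdict.
The state is a dict: "t": time; "q": joint angles; "joint_velocities": joint speeds; "tau": joint torques, N m; "position": TCP position; "tcp_rot": TCP orientation; "force": force on the tool from outside, world axes, zero at the start; "torque": the same for the moment, N m; "width": finger opening in m.
Only numpy, scipy, OpenCV 4.12 (cv2) and the standard library are available. Lean on these libraries where they do the work, as an engineer would, in place of code of your own. Each camera call takes 0.05 s, during which the arm holds its last target.

## Working session

There is one attempt and no reset: what is moved stays moved. The work goes in short steps, each a Python script; the robot and the scene stay as the last script left them, time stands still between calls to the robot, and variables do not carry over. Pictures are saved under pics/ and viewed, and the job is handed in when it is done.

```bash
ls; mkdir -p pics; python3 - <<'E'
from bench import env, solver, viewer
import cv2,numpy as np
for n in ["side","top","wrist"]:
    c=viewer.capture(n); cv2.imwrite(f"pics/a_{n}.png",c["image"][:,:,::-1])
    print(n,np.round(c["camera_matrix"],1).tolist(),np.round(c["world_to_cam"],4).tolist())
s=env.read_state(); print({k:np.round(v,3).tolist() for k,v in s.items()})
E
```

```text
pics
side [[570.6, 0.0, 336.2], [0.0, 570.6, 240.1], [0.0, 0.0, 1.0]] [[-0.974, -0.2263, 0.0082, 0.5658], [-0.1627, 0.674, -0.7206, 0.1076], [0.1575, -0.7032, -0.6933, 1.1137], [0.0, 0.0, 0.0, 1.0]]
top [[444.6, 0.0, 327.4], [0.0, 444.6, 239.3], [0.0, 0.0, 1.0]] [[-0.0016, -0.9999, -0.0123, 0.0825], [-0.9927, 0.0031, -0.1208, 0.5656], [0.1208, 0.0121, -0.9926, 1.0168], [0.0, 0.0, 0.0, 1.0]]
wrist [[371.6, 0.0, 324.1], [0.0, 371.6, 241.1], [0.0, 0.0, 1.0]] [[0.3438, -0.9391, -0.0019, -0.6742], [-0.8959, -0.3286, 0.2989, -0.0386], [-0.2813, -0.101, -0.9543, 0.3807], [0.0, 0.0, 0.0, 1.0]]
{'t': 0.15, 'q': [1.069, 0.427, 0.074, 1.606, -0.034, 1.111, -0.067], 'joint_velocities': [0.001, -0.003, -0.0, -0.003, 0.001, -0.001, -0.0], 'tau': [0.005, -95.032, 3.764, -46.376, 0.019, 0.008, 0.0], 'position': [0.232, -0.633, 0.231], 'tcp_rot': [-2.575, 1.798, 0.001], 'force': [-0.474, 0.053, -0.117], 'torque': [-0.006, 0.045, -0.042], 'width': 0.085}
```

View pics/a_top.png

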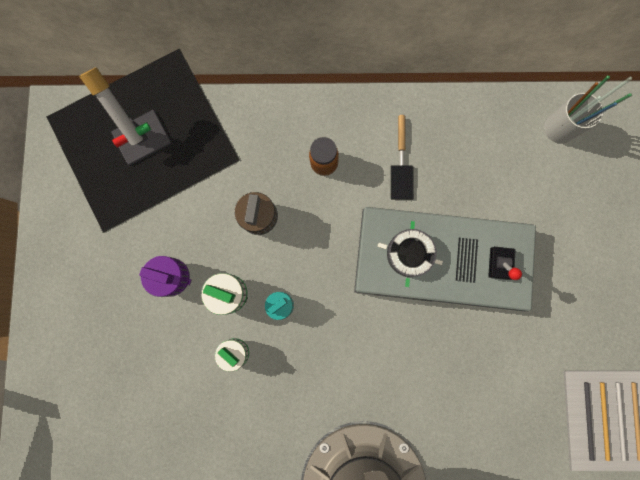

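View pics/a_side.png

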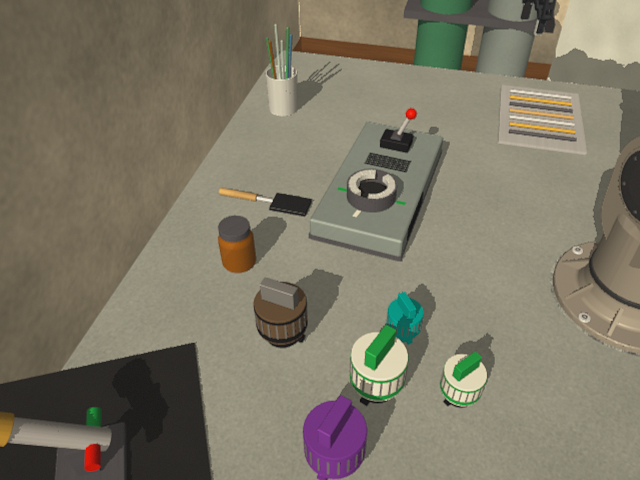

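View pics/a_wrist.png

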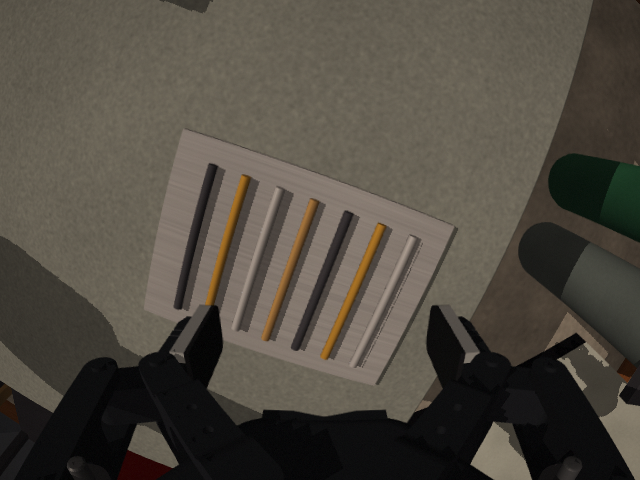

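Seen from above: a purple drum (163,277), a large white/green one (222,294), a turquoise one (279,306), a small white/green one (231,356), and the spent brown one (255,213). The large white/green one at (222,294) fits: it is the right colour and the larger of its two. The mount is at about (411,253) and the red ball at (515,273). I'll enlarge to confirm.

```bash
python3 - <<'E'
import cv2
t=cv2.imread("pics/a_top.png");s=cv2.imread("pics/a_side.png")
def crop(im,x,y,w,h,k,n):cv2.imwrite(n,cv2.resize(im[y:y+h,x:x+w],None,fx=k,fy=k,interpolation=cv2.INTER_CUBIC))
crop(t,180,260,110,120,5,"pics/b1.png")
crop(t,350,200,190,115,4,"pics/b2.png")
crop(s,340,320,160,100,5,"pics/b3.png")
crop(s,300,95,160,120,5,"pics/b4.png")
E
```

```text
(no output)
```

View pics/b1.png

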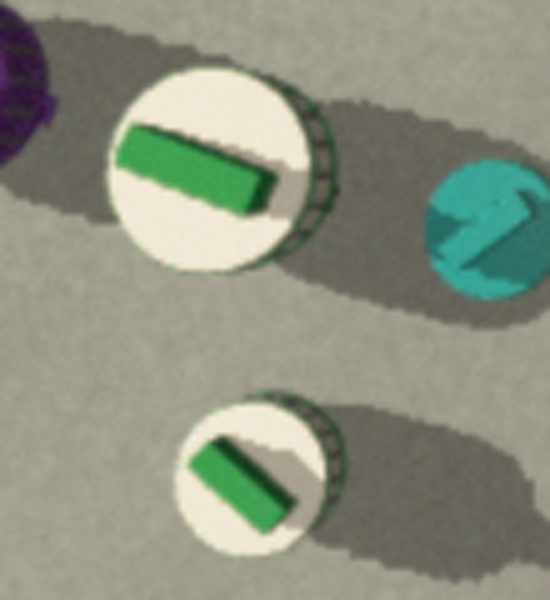

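View pics/b2.png

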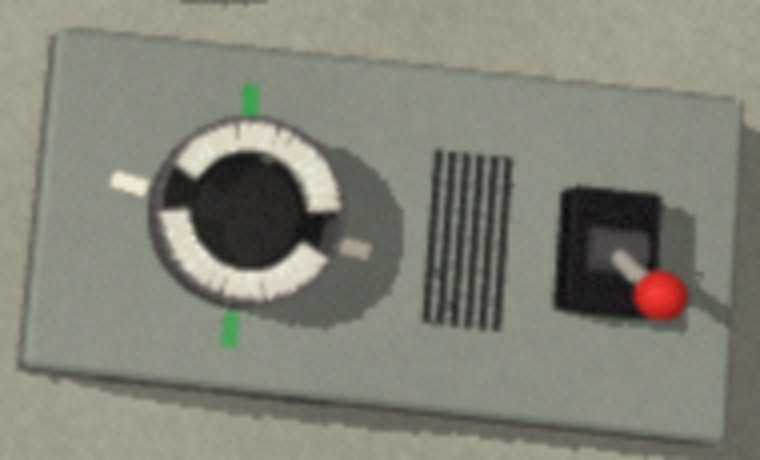

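View pics/b3.png

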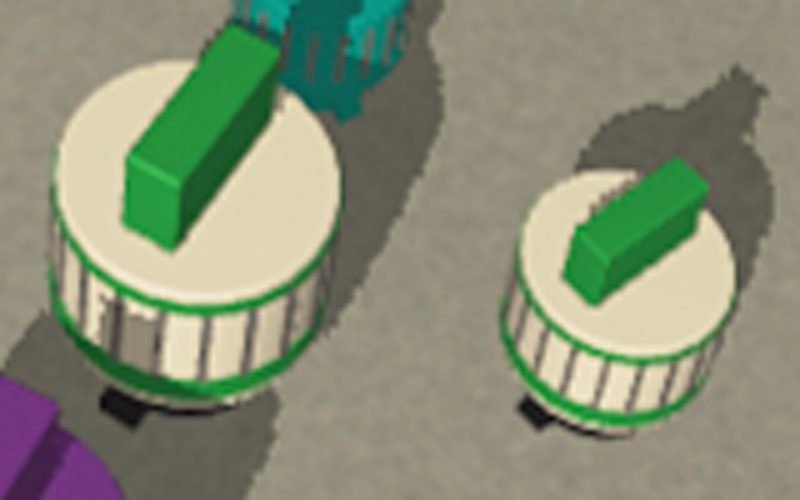

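View pics/b4.png

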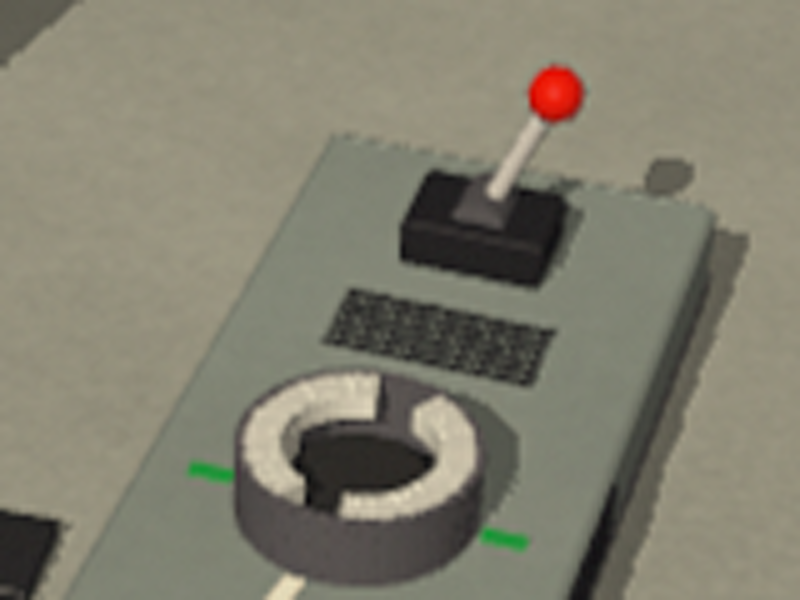

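The crop confirms it: the drum at (222,294) is white with green and larger than the small one at (231,356). Next I'll compute the poses from pixels in both views.

```bash
cat > h.py <<'E'
import numpy as np, cv2
from scipy.optimize import least_squares
from scipy.spatial.transform import Rotation as R
from bench import env, solver, viewer
def proj(c,P):
    K=c["camera_matrix"];T=c["world_to_cam"];p=T[:3,:3]@np.array(P)+T[:3,3]
    return K[0,0]*p[0]/p[2]+K[0,2],K[1,1]*p[1]/p[2]+K[1,2]
def ray(c,uv,fish=False):
    K=c["camera_matrix"];T=c["world_to_cam"];d=np.array([(uv[0]-K[0,2])/K[0,0],(uv[1]-K[1,2])/K[1,1]])
    if fish:
        th=np.linalg.norm(d); v=np.array([*(d/th*np.sin(th)),np.cos(th)])
    else: v=np.array([*d,1])
    o=-T[:3,:3].T@T[:3,3]; return o,T[:3,:3].T@v
def atz(c,uv,z,fish=False):
    o,v=ray(c,uv,fish); return o+v*(z-o[2])/v[2]
E
python3 - <<'E'
from h import *
t=viewer.capture("top");s=viewer.capture("side")
A=lambda x,y:(180+x/5,260+y/5); B=lambda x,y:(350+x/4,200+y/4);C=lambda x,y:(340+x/5,320+y/5);D=lambda x,y:(300+x/5,95+y/5)
def o(n,c,L,z):
    P=np.array([atz(c,p,z)[:2] for p in L]); print(n,np.round(P,4).tolist(),"mean",np.round(P.mean(0),4)); return P
ang=lambda P,a,b:np.degrees(np.arctan2(*(P[b]-P[a])[::-1]))
P=o("bar top",t,[A(139,126),A(268,176),A(250,214),A(117,163)],.133);print(ang(P,0,1),ang(P,3,2),np.linalg.norm(P[0]-P[1]),np.linalg.norm(P[1]-P[2]))
o("drum",t,[A(108,170),A(312,170),A(210,68),A(210,272)],.095)
P=o("bar side",s,[C(238,25),C(281,57),C(184,182),C(130,157)],.133);print(ang(P,0,3),ang(P,1,2),np.linalg.norm(P[0]-P[3]),np.linalg.norm(P[1]-P[0]))
P=o("green t",t,[B(250,100),B(230,330)],.06);print(ang(P,1,0))
P=o("white t",t,[B(128,183),B(354,248)],.06);print(ang(P,1,0))
P=o("green s",s,[D(211,472),D(504,539)],.06);print(ang(P,1,0))
P=o("box t",t,[B(58,32),B(742,98),B(22,366),B(718,440)],.06);print(ang(P,1,0),ang(P,3,2),ang(P,2,0),ang(P,3,1))
o("ball t",t,[B(661,296)],.148-.0)
o("ball s",s,[D(556,94)],.148)
E
```

```text
bar top [[0.4565, 0.334], [0.4354, 0.2786], [0.4195, 0.2858], [0.4409, 0.3429]] mean [0.4381 0.3103]
-110.88815076650499 -110.62942263445123 0.05932976710406021 0.017484213276056485
drum [[0.438, 0.3578], [0.4378, 0.2677], [0.4827, 0.3139], [0.3936, 0.3115]] mean [0.438  0.3127]
bar side [[0.4338, 0.2838], [0.4188, 0.2929], [0.4399, 0.3452], [0.4572, 0.3402]] mean [0.4374 0.3155]
67.42599498210802 68.04871362981957 0.0610357786396713 0.017512389697073413
green t [[0.5955, -0.116], [0.4632, -0.1014]] mean [ 0.5293 -0.1087]
-6.306570884040912
white t [[0.5475, -0.0448], [0.5097, -0.1732]] mean [ 0.5286 -0.109 ]
73.61855847706366
green s [[0.595, -0.1163], [0.4636, -0.1015]] mean [ 0.5293 -0.1089]
-6.414319336869736
box t [[0.6359, -0.0056], [0.5957, -0.3988], [0.443, 0.0171], [0.401, -0.3741]] mean [ 0.5189 -0.1904]
84.161447685414 83.86776244049184 -6.713994544957481 -7.2312585985348745
ball t [[0.4782, -0.3106]] mean [ 0.4782 -0.3106]
ball s [[0.4789, -0.3154]] mean [ 0.4789 -0.3154]
```

The two views agree to about 2 mm. The fresh cartridge is at (0.438, 0.313) with its bar at 68.5°, and the mount at (0.529, -0.109) with yaw -6.3°. The white marks sit at 73.6°, which is the expected 80° further round. Next I'll check IK and move above the fresh cartridge.

```bash
cat >> h.py <<'E'
def down(deg): return (R.from_euler('z',deg,degrees=True)*R.from_euler('x',180,degrees=True)).as_rotvec()
def st():
    s=env.read_state(); print("t%.2f pos %s w %.4f F %s M %s q7 %.3f"%(s["t"],np.round(s["position"],4),s["width"],np.round(s["force"],1),np.round(s["torque"],2),s["q"][6])); return s
E
python3 - <<'E'
from h import *
M=[.5293,-.1088]
for a in (-21,159):
    for p,d in (([.438,.3125,.25],a),([.438,.3125,.1],a),(M+[.3],a+4.7),(M+[.168],a+4.7),(M+[.168],a-75.3)):
        q=solver.ik(p,down(d)); print(a,None if q is None else np.round(q,2))
E
```

```text
-21 [ 0.13  0.34 -1.05  1.85  0.33  1.14 -1.4 ]
-21 [-0.06  0.5  -0.85  1.99  0.49  0.87 -1.54]
-21 [ 0.46  0.18 -0.43  1.8   0.08  1.18 -0.28]
-21 [ 0.45  0.31 -0.44  1.95  0.16  0.92 -0.35]
-21 [ 0.26  0.29 -0.21  1.96  0.08  0.9  -1.67]
159 [ 0.11  0.34 -1.02  1.85  0.32  1.14  1.75]
159 [ 0.06  0.57 -1.03  1.98  0.62  0.93  1.5 ]
159 [ 1.04  0.33 -1.16  1.77  0.32  1.25  2.65]
159 [ 0.9   0.46 -1.02  1.93  0.46  1.02  2.53]
159 [ 0.62  0.34 -0.64  1.94  0.25  0.94  1.32]
```

```bash
python3 - <<'E'
from h import *
env.movep([.5293-.02,-.1088,.33],down(-16.3)); st()
c=viewer.capture("wrist"); cv2.imwrite("pics/c_m.png",c["image"][:,:,::-1]); np.savez("m.npz",**c)
env.movep([.438,.3125,.27],down(-21)); st()
c=viewer.capture("wrist"); cv2.imwrite("pics/c_f.png",c["image"][:,:,::-1]); np.savez("f.npz",**c)
E
```

```text
t2.41 pos [ 0.5092 -0.11    0.3297] w 0.0850 F [ 0.4  0.2 -0.4] M [-0.01 -0.04 -0.02] q7 -0.248
t4.05 pos [0.4388 0.3115 0.27  ] w 0.0855 F [1.1 0.1 0.7] M [-0.03 -0.02  0.02] q7 -1.310
```

View pics/c_m.png

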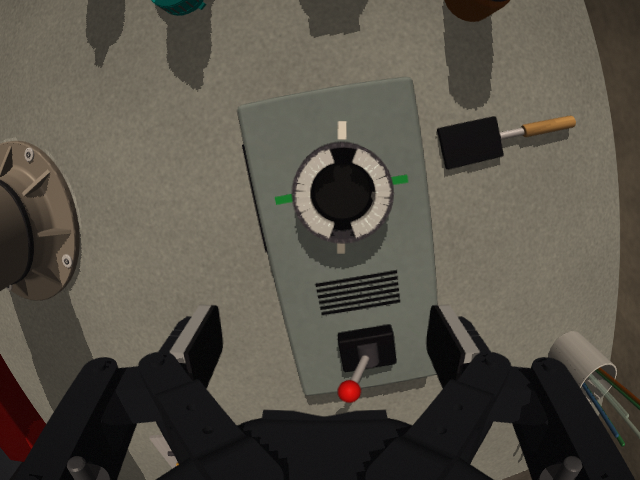

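View pics/c_f.png

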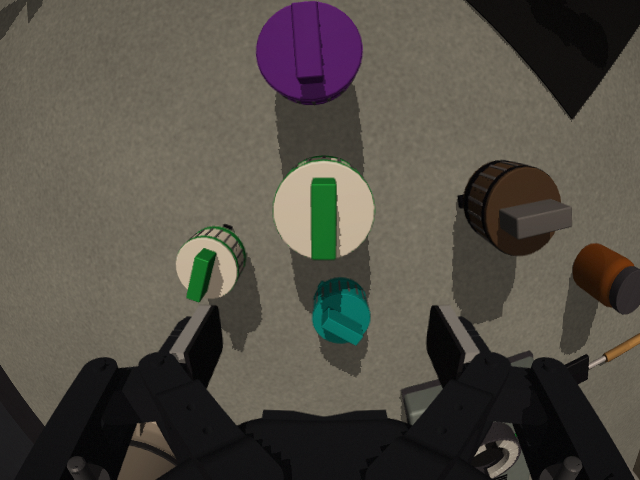

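```bash
python3 - <<'E'
import cv2
def crop(f,x,y,w,h,k,n):
    im=cv2.imread(f);cv2.imwrite(n,cv2.resize(im[y:y+h,x:x+w],None,fx=k,fy=k,interpolation=cv2.INTER_CUBIC))
crop("pics/c_m.png",262,115,160,150,4,"pics/d_m.png")
crop("pics/c_f.png",262,145,125,125,4.8,"pics/d_f.png")
E
```

```text
(no output)
```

View pics/d_m.png

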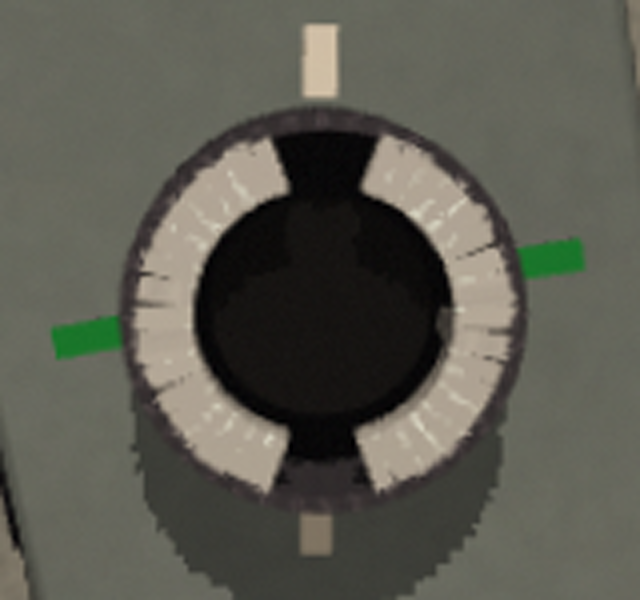

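View pics/d_f.png

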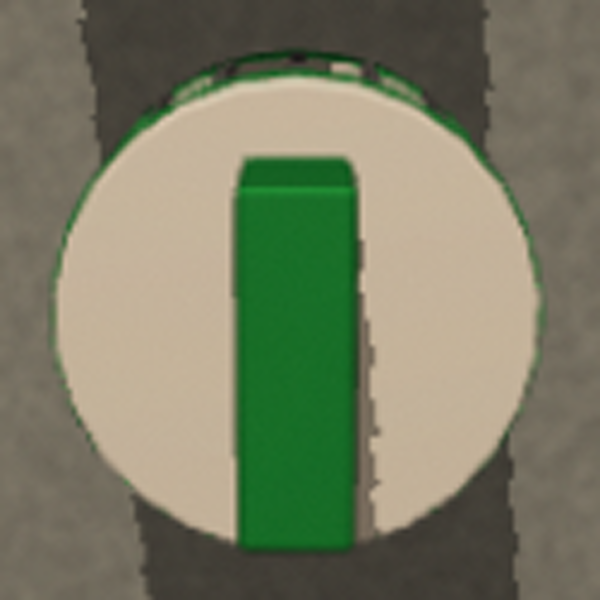

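```bash
python3 - <<'E'
from h import *
m=dict(np.load("m.npz"));f=dict(np.load("f.npz"))
M=lambda x,y:(262+x/4,115+y/4);F=lambda x,y:(262+x/4.8,145+y/4.8)
def o(n,c,L,z):
    P=np.array([atz(c,p,z,True)[:2] for p in L]); print(n,np.round(P,4).tolist(),"mean",np.round(P.mean(0),4)); return P
ang=lambda P,a,b:round(np.degrees(np.arctan2(*(P[b]-P[a])[::-1])),2)
P=o("bar",f,[F(236,190),F(356,190),F(353,549),F(239,549)],.133);print(ang(P,3,0),ang(P,2,1))
o("drum",f,[F(54,310),F(542,310),F(298,78),F(298,549)],.095)
P=o("green outer ends",m,[M(53,342),M(584,253)],.06);print(ang(P,0,1))
P=o("white outer/inner",m,[M(320,24),M(320,97),M(316,515),M(316,555)],.06);print(ang(P,3,0),ang(P,2,1))
P=o("gap outer",m,[M(275,140),M(380,138),M(272,492),M(372,492)],.094);print(ang(P,2,0),ang(P,3,1))
P=o("gap inner",m,[M(290,190),M(362,190),M(290,430),M(357,430)],.094);print(ang(P,2,0),ang(P,3,1))
o("ring x",m,[M(134,310),M(518,310)],.094);o("ringy",m,[M(323,132),M(323,494)],.094);o("bore",m,[M(195,310),M(455,310)],.094)
E
```

```text
bar [[0.4417, 0.3465], [0.4594, 0.3396], [0.4376, 0.2834], [0.4199, 0.2902]] mean [0.4396 0.3149]
68.81 68.89
drum [[0.3991, 0.3332], [0.4825, 0.3009], [0.456, 0.3564], [0.424, 0.2736]] mean [0.4404 0.316 ]
green outer ends [[0.4545, -0.0985], [0.6063, -0.1159]] mean [ 0.5304 -0.1072]
-6.54
white outer/inner [[0.5517, -0.0343], [0.546, -0.0538], [0.512, -0.1692], [0.5086, -0.1812]] mean [ 0.5296 -0.1096]
73.66 73.57
gap outer [[0.5308, -0.0598], [0.5565, -0.0666], [0.504, -0.1488], [0.5296, -0.1564]] mean [ 0.5302 -0.1079]
73.26 73.32
gap inner [[0.5309, -0.0731], [0.5485, -0.0782], [0.5133, -0.1338], [0.5303, -0.1388]] mean [ 0.5307 -0.106 ]
73.88 73.27
ring x [[0.4836, -0.0915], [0.5794, -0.1194]] mean [ 0.5315 -0.1055]
ringy [[0.543, -0.0612], [0.5169, -0.1532]] mean [ 0.53   -0.1072]
bore [[0.4987, -0.0961], [0.5634, -0.1149]] mean [ 0.531  -0.1055]
```

Wrist view (d_f, d_m): the bar top spans crop pixels (236,190) to (353,549), and the bore runs from x=195 to 455. It gives a bar angle of 68.9°, fresh at (0.4395, 0.3145), mount at (0.530, -0.108) and the gap at 73.5°, all consistent with the earlier views. Now the grasp.

```bash
python3 - <<'E'
from h import *
env.movep([.4395,.3145,.20],down(-21.15)); env.wait(.2); st()
env.servo_line([.4395,.3145,.101],speed=.1); env.wait(.2); st()
env.close(80); env.wait(.2); st()
env.servo_line([.4395,.3145,.29],speed=.15); env.wait(.2); s=st(); print(s["tcp_rot"],down(-21.15))
for n in("wrist","side"):
    c=viewer.capture(n); cv2.imwrite(f"pics/e_{n}.png",c["image"][:,:,::-1]); np.savez(f"e_{n}.npz",**c)
E
```

```text
t4.68 pos [0.4403 0.315  0.2019] w 0.0855 F [0.1 0.  0.7] M [-0.03 -0.01 -0.05] q7 -1.384
t6.03 pos [0.4398 0.3146 0.1015] w 0.0857 F [-0.2  0.3  0. ] M [-0.01 -0.02 -0.02] q7 -1.499
t6.84 pos [0.4395 0.3147 0.1012] w 0.0191 F [-1.6  1.2  4.7] M [-0.    0.17  0.04] q7 -1.499
t8.45 pos [0.4393 0.3144 0.2895] w 0.0186 F [-0.6 -0.8 -4. ] M [-0.04 -0.05 -0.01] q7 -1.302
[ 3.08785512e+00 -5.76170378e-01 -1.24277126e-03] [ 3.08823433e+00 -5.76552770e-01 -3.53036752e-17]
```

View pics/e_wrist.png

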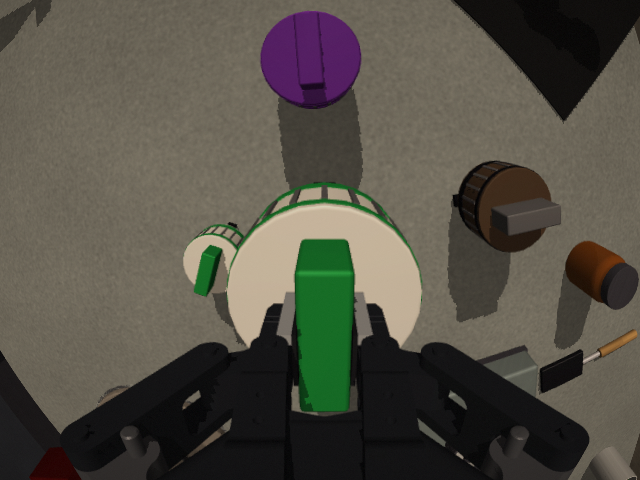

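View pics/e_side.png

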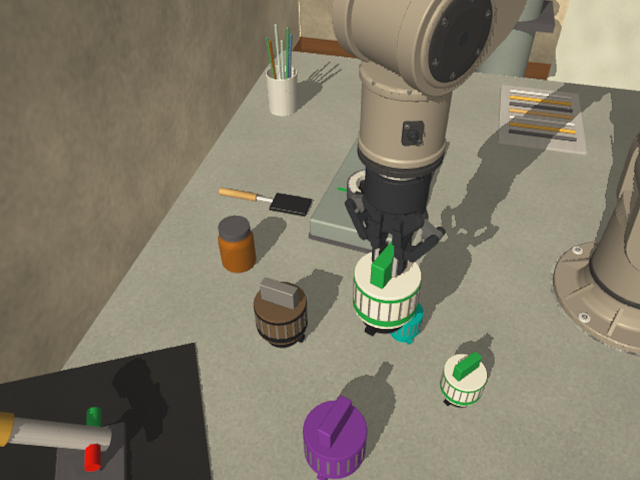

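It lifted cleanly: the bar is between the pads, from (325,270) to (325,411). I'll check the offset along the bar.

```bash
python3 - <<'E'
from h import *
im=cv2.imread("pics/e_wrist.png");cv2.imwrite("pics/e2.png",cv2.resize(im[175:425,215:435],None,fx=2.4,fy=2.4,interpolation=cv2.INTER_CUBIC))
c=dict(np.load("e_wrist.npz"))
P=np.array([atz(c,p,.3217,True)[:2] for p in [(297,270),(353,270),(351,410),(300,411)]]);print(np.round(P,4),P.mean(0),np.linalg.norm(P[0]-P[3]))
E
```

```text
[[0.4427 0.3474]
 [0.4594 0.3409]
 [0.4389 0.284 ]
 [0.4198 0.2908]] [0.44020159 0.31576548] 0.061063551016875904
```

View pics/e2.png

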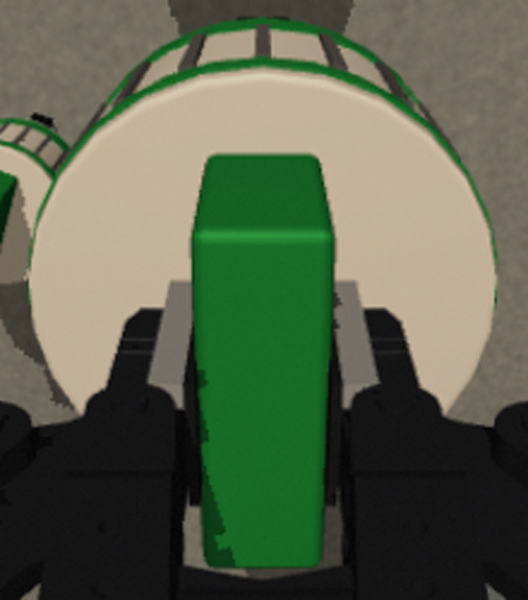

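The offset is about 1 mm, within measuring bias. Now carry it over the mount and descend in steps, watching the force.

```bash
python3 - <<'E'
from h import *
X,Y=.530,-.1078
env.movep([X,Y,.29],down(-16.5)); env.wait(.2); st()
env.servo_line([X,Y,.205],speed=.12); env.wait(.15); st()
for n in("side","top"):
    c=viewer.capture(n); cv2.imwrite(f"pics/g_{n}.png",cv2.resize(c["image"][90:290,280:540,::-1],None,fx=3,fy=3,interpolation=cv2.INTER_CUBIC))
for z in (.197,.193,.189,.185,.181,.178):
    env.servo_line([X,Y,z],speed=.03); s=st()
    if abs(s["force"][2])>25: print("stop");break
E
```

```text
t10.34 pos [ 0.5302 -0.1069  0.29  ] w 0.0190 F [ 0.2 -0.3 -4.2] M [0.05 0.01 0.01] q7 -0.355
t11.35 pos [ 0.5304 -0.1078  0.2058] w 0.0191 F [ 0.9  0.1 -2.9] M [-0.01  0.01  0.04] q7 -0.422
t11.87 pos [ 0.5299 -0.1078  0.1967] w 0.0193 F [ 0.1  0.2 -3.3] M [ 0.01 -0.02 -0.  ] q7 -0.430
t12.15 pos [ 0.5299 -0.1078  0.1928] w 0.0188 F [ 0.8  0.  -3.4] M [0.04 0.06 0.02] q7 -0.433
t12.43 pos [ 0.5299 -0.1078  0.1888] w 0.0192 F [-0.3 -0.7 -3.5] M [ 0.01 -0.   -0.03] q7 -0.437
t12.72 pos [ 0.5299 -0.1078  0.1848] w 0.0188 F [-0.6 -0.1 -3. ] M [-0.01  0.03 -0.03] q7 -0.441
t13.00 pos [ 0.5299 -0.1078  0.1808] w 0.0189 F [-0.5  0.6 -3.5] M [-0.03 -0.    0.01] q7 -0.445
t13.25 pos [ 0.5302 -0.1078  0.1781] w 0.0188 F [ 0.8 -0.2 -2.4] M [ 0.02 -0.16 -0.  ] q7 -0.448
```

View pics/g_side.png

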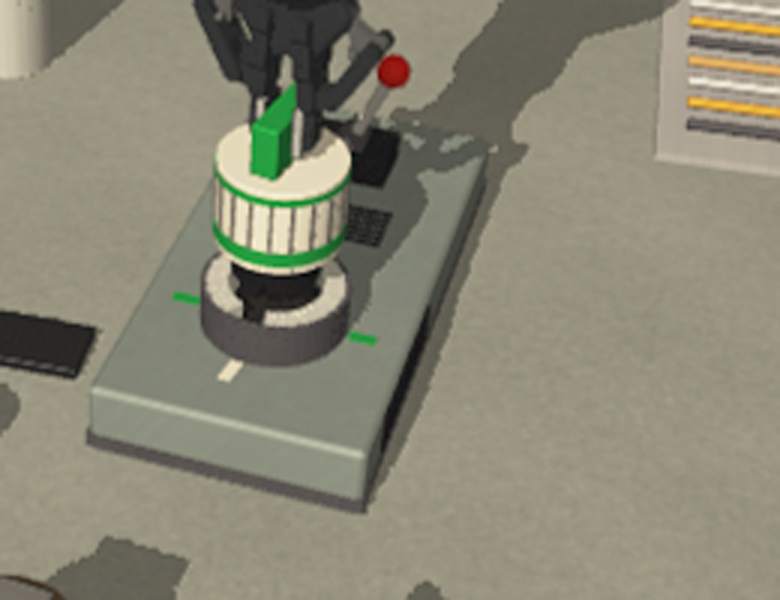

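Picture g_side: the spigot is at the collar with the lug over the white-marked gap, and the descent to z=0.178 met no side load. Now press down.

```bash
python3 - <<'E'
from h import *
X,Y=.530,-.1078
for z in (.176,.173,.171,.1695,.169):
    env.servo_line([X,Y,z],speed=.03); env.wait(.1); s=st()
    if s["force"][2]>30: print("stop");break
E
```

```text
t13.60 pos [ 0.5302 -0.1078  0.1762] w 0.0189 F [-0.  -0.4  1.9] M [ 0.01 -0.21  0.03] q7 -0.450
t13.95 pos [ 0.5302 -0.1078  0.1731] w 0.0192 F [2.  0.1 5. ] M [ 0.01 -0.29  0.01] q7 -0.453
t14.30 pos [ 0.5302 -0.1078  0.1712] w 0.0191 F [0.9 0.3 5.5] M [-0.01 -0.23  0.01] q7 -0.455
t14.65 pos [ 0.5302 -0.1078  0.1698] w 0.0186 F [1.  0.2 6.1] M [ 0.02 -0.19 -0.03] q7 -0.457
t15.00 pos [ 0.5302 -0.1078  0.1693] w 0.0190 F [ 0.  -0.7  7.3] M [ 0.01 -0.2  -0.  ] q7 -0.457
```

The net spring force is about 11 N, which puts the centre about 40 mm above the face, in the band. Now turn clockwise with joint 7.

```bash
python3 - <<'E'
from h import *
q0=np.array(env.read_state()["q"]); np.save("q0.npy",q0)
for d in (10,20,30,40,50,60,70,76,80):
    q=q0.copy(); q[6]-=np.radians(d); env.movej(q); s=st()
    if abs(s["torque"][2])>1.5 or np.linalg.norm(s["force"])>30: print("stop",d);break
s=env.read_state();r=R.from_rotvec(s["tcp_rot"]).as_matrix();print("yaw",np.degrees(np.arctan2(r[1,0],r[0,0])))
E
```

```text
t15.29 pos [ 0.5303 -0.1079  0.1695] w 0.0188 F [ 1.  -0.1  6.5] M [ 0.03 -0.05 -0.09] q7 -0.633
t15.58 pos [ 0.5303 -0.1079  0.1695] w 0.0190 F [-1.1  0.4  7.1] M [ 0.   -0.01 -0.11] q7 -0.807
t15.88 pos [ 0.5303 -0.1078  0.1695] w 0.0189 F [0.  0.7 6.8] M [-0.    0.04 -0.13] q7 -0.982
t16.17 pos [ 0.5303 -0.1078  0.1695] w 0.0189 F [-0.3  0.6  7.1] M [-0.02 -0.01 -0.12] q7 -1.156
t16.46 pos [ 0.5303 -0.1078  0.1695] w 0.0185 F [ 0.3 -0.5  7. ] M [ 0.01  0.03 -0.16] q7 -1.331
t16.75 pos [ 0.5303 -0.1079  0.1695] w 0.0189 F [-0.1  0.5  7.6] M [ 0.01  0.   -0.08] q7 -1.505
t17.04 pos [ 0.5303 -0.1078  0.1695] w 0.0187 F [0.4 0.4 7.1] M [ 0.05 -0.03 -0.05] q7 -1.680
t17.29 pos [ 0.5303 -0.1079  0.1695] w 0.0187 F [0.2 1.1 7.4] M [-0.01 -0.01 -0.1 ] q7 -1.784
t17.54 pos [ 0.5303 -0.1079  0.1695] w 0.0191 F [0.3 0.5 7.3] M [ 0.04  0.   -0.12] q7 -1.854
yaw -96.54139875255987
```

It turned freely. Now feel for the end stop, then let it rise.

```bash
python3 - <<'E'
from h import *
q0=np.load("q0.npy")
for d in (81,82,83,84):
    q=q0.copy(); q[6]-=np.radians(d); env.movej(q); env.wait(.1); s=st()
    if abs(s["torque"][2])>.5: print("stop",d);break
q[6]+=np.radians(1); env.movej(q)
for z in (.172,.174,.1755):
    env.servo_line([.5303,-.1079,z],speed=.03); env.wait(.1); s=st()
r=R.from_rotvec(s["tcp_rot"]).as_matrix();print("yaw",np.degrees(np.arctan2(r[1,0],r[0,0])))
E
```

```text
t17.89 pos [ 0.5303 -0.1078  0.1695] w 0.0189 F [-0.4  0.5  6.3] M [ 0.   -0.03  0.03] q7 -1.871
t18.24 pos [ 0.5304 -0.1077  0.1695] w 0.0190 F [0.6 1.  6.2] M [ 0.21 -0.08  0.13] q7 -1.888
t18.59 pos [ 0.5304 -0.1074  0.1696] w 0.0188 F [0.4 1.1 6.1] M [ 0.52 -0.22  0.32] q7 -1.905
t18.94 pos [ 0.5305 -0.1074  0.1696] w 0.0190 F [1.9 1.4 6.6] M [ 0.41 -0.21  0.89] q7 -1.922
stop 84
t19.54 pos [ 0.5305 -0.1075  0.1723] w 0.0187 F [0.2 2.7 7.6] M [ 0.95 -0.13  0.28] q7 -1.903
t19.89 pos [ 0.5304 -0.1076  0.1742] w 0.0185 F [0.2 4.3 5.9] M [ 1.23 -0.23  0.31] q7 -1.901
t20.24 pos [ 0.5303 -0.1077  0.1752] w 0.0189 F [ 4.6  3.5 -5. ] M [ 1.15 -0.99  0.32] q7 -1.899
yaw -99.48612937064746
```

The end stop showed at about 82–83° (torque rising) and the force flipped at z≈0.175, which is the locked height (rest height minus 3 mm). Release and look.

```bash
python3 - <<'E'
from h import *
q=np.array(env.read_state()["q"]);q[6]+=np.radians(.7);env.movej(q)
p=env.read_state()["position"];env.servo_line([.5303,-.1079,.1745],speed=.03);st()
env.ungrasp();env.wait(.2);st()
env.servo_line([.5303,-.1079,.33],speed=.15);st()
for n in("side","top","wrist"):
    c=viewer.capture(n); np.savez(f"k_{n}.npz",**c)
    im=c["image"][:,:,::-1]
    if n!="wrist": im=cv2.resize(im[90:320,300:560],None,fx=3,fy=2.6 if 0 else 3,interpolation=cv2.INTER_CUBIC)[:600]
    cv2.imwrite(f"pics/k_{n}.png",im)
E
```

```text
t20.74 pos [ 0.5303 -0.1078  0.1746] w 0.0190 F [1.7 4.3 3.7] M [ 1.32 -0.27  0.08] q7 -1.887
t21.60 pos [ 0.5303 -0.1079  0.1745] w 0.0850 F [ 0.2 -0.2 -0.2] M [ 0.06 -0.02  0.  ] q7 -1.887
t22.78 pos [ 0.5299 -0.1079  0.3291] w 0.0851 F [ 0.4 -1.2 -0.9] M [-0.01  0.05  0.03] q7 -1.767
```

View pics/k_side.png

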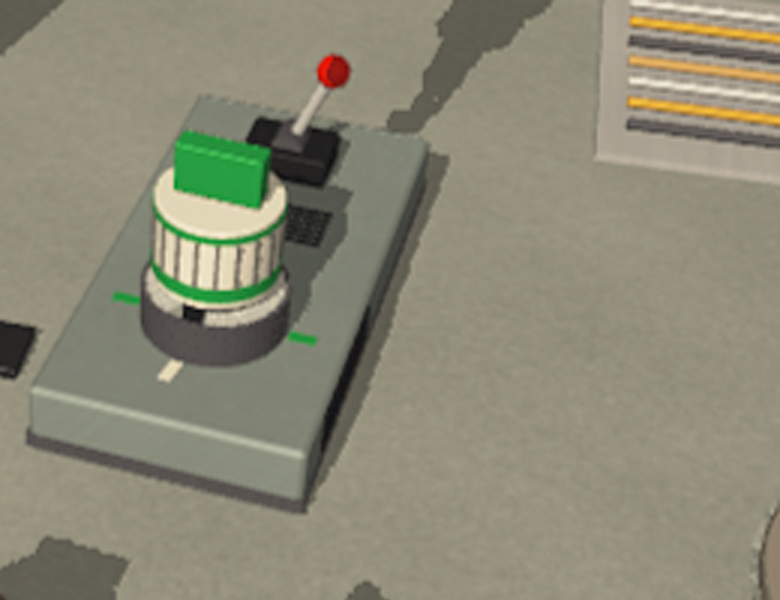

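View pics/k_top.png

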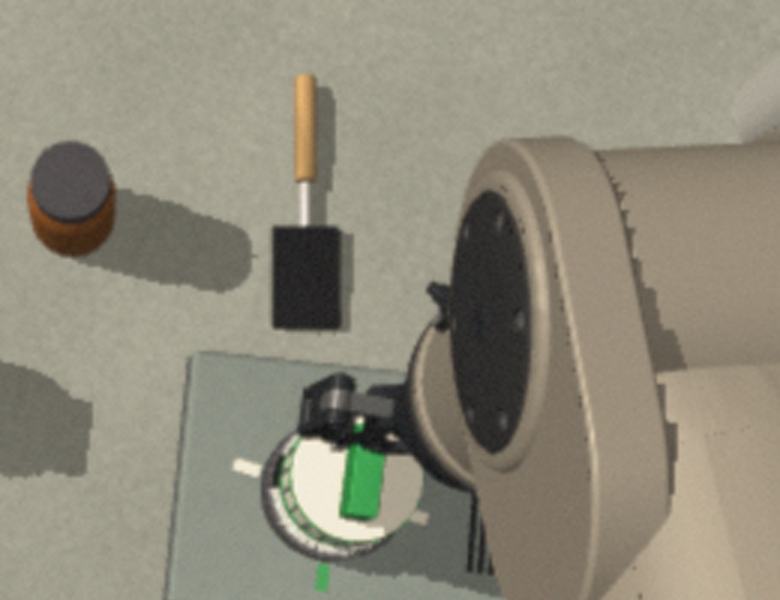

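View pics/k_wrist.png

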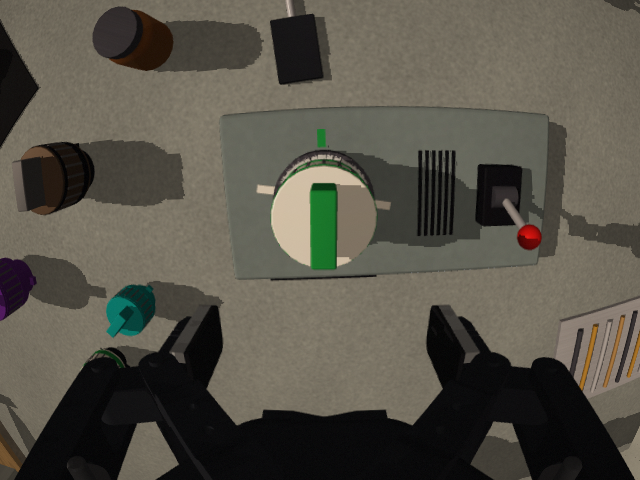

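```bash
python3 - <<'E'
from h import *
c=dict(np.load("k_side.npz"))
im=c["image"][:,:,::-1]; cr=cv2.resize(im[125:205,340:400],None,fx=9,fy=7.4 if 0 else 7,interpolation=cv2.INTER_CUBIC)
cr=cv2.resize(im[125:205,340:400],None,fx=7,fy=7,interpolation=cv2.INTER_CUBIC)
cv2.imwrite("pics/l0.png",cr)
for yaw in (-6.5,-9):
  Rz=R.from_euler('z',yaw,degrees=True).as_matrix()
  for h in (.0465,.0425):
    L=[]
    for dx,dy,dz in [(.031,.01,.0665),(.031,-.01,.0665),(-.031,-.01,.0665),(-.031,.01,.0665),(.031,.01,.0285),(-.031,.01,.0285)]:
        u,v=proj(c,np.array([.530,-.108,.094+h])+Rz@[dx,dy,dz]); L.append([round((u-340+.5)*7),round((v-125+.5)*7)])
    print(yaw,h,L)
E
```

```text
-6.5 0.0465 [[130, 97], [151, 60], [360, 103], [341, 141], [125, 208], [331, 252]]
-6.5 0.0425 [[129, 109], [151, 72], [359, 114], [340, 153], [125, 219], [330, 263]]
-9 0.0465 [[130, 94], [154, 58], [360, 105], [338, 143], [125, 205], [328, 254]]
-9 0.0425 [[129, 106], [154, 70], [359, 117], [337, 155], [125, 216], [327, 265]]
```

View pics/l0.png

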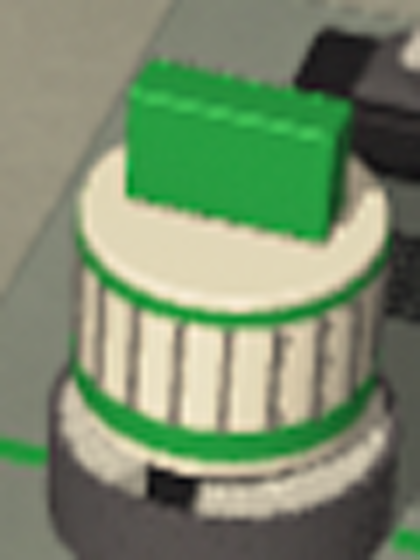

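The bar-top corners, at crop (130,93), (152,60), (352,100) and (333,140), match the 46.5 mm locked model. The 42.5 mm unlocked model would sit about 12 px lower. So it is locked, with the bar on the green marks. Now the lever, starting with the ball's position.

```bash
python3 - <<'E'
from h import *
rs=[]
t=viewer.capture("top")
rs.append(ray(t,(350+661/4,200+296/4)));s=dict(np.load("k_side.npz"));rs.append(ray(s,(300+334/3,90+71/3)))
rs.append(ray(dict(np.load("k_wrist.npz")),(529,237),True));rs.append(ray(dict(np.load("m.npz")),(349,391),True))
def inter(rs):
    A=np.zeros((3,3));b=np.zeros(3)
    for o,d in rs:
        d=d/np.linalg.norm(d);P=np.eye(3)-np.outer(d,d);A+=P;b+=P@o
    x=np.linalg.solve(A,b);return x,[round(np.linalg.norm(np.cross(x-o,d/np.linalg.norm(d)))*1e3,1) for o,d in rs]
print(inter(rs));print(inter(rs[:2]))
u=np.array([np.cos(np.radians(6.5)),-np.sin(np.radians(6.5))]);pv=np.array([.5068,-.3117])
for a in (-.1,-.085,0,.03,.06):
    print(a,[None if (q:=solver.ik([*(pv+u*a),.142],down(d))) is None else np.round(q,2) for d in (-96.5,-6.5)])
E
```

```text
(array([ 0.47854545, -0.3084218 ,  0.15163567]), [np.float64(0.8), np.float64(0.9), np.float64(0.8), np.float64(0.9)])
(array([ 0.47809403, -0.30878973,  0.15235839]), [np.float64(0.1), np.float64(0.1)])
-0.1 [array([ 1.02,  0.31, -0.59,  2.04,  0.23,  0.86, -1.39]), array([ 1.17,  0.36, -0.78,  2.03,  0.32,  0.88,  0.1 ])]
-0.085 [array([ 1.  ,  0.33, -0.59,  2.01,  0.24,  0.87, -1.41]), array([ 1.16,  0.38, -0.79,  2.  ,  0.34,  0.9 ,  0.07])]
0 [array([ 0.89,  0.45, -0.57,  1.84,  0.3 ,  0.93, -1.5 ]), array([ 1.06,  0.51, -0.81,  1.83,  0.44,  0.98, -0.04])]
0.03 [array([ 0.86,  0.49, -0.57,  1.78,  0.32,  0.96, -1.52]), array([ 1.03,  0.56, -0.81,  1.77,  0.47,  1.02, -0.07])]
0.06 [array([ 0.83,  0.53, -0.57,  1.72,  0.33,  0.99, -1.54]), array([ 1.  ,  0.6 , -0.81,  1.71,  0.49,  1.05, -0.09])]
```

The four rays agree within 1 mm: the ball is at (0.4785, -0.308, 0.152). Now push the lever over with the fingers closed.

```bash
python3 - <<'E'
from h import *
u=np.array([np.cos(np.radians(6.5)),-np.sin(np.radians(6.5))]);pv=np.array([.5068,-.3117])
env.movep([*(pv-u*.1),.26],down(-96.5)); env.close(20); st()
env.servo_line([*(pv-u*.1),.142],speed=.15); env.wait(.1); s=st(); f0=np.array(s["force"][:2])@u
for a in [-.06,-.05,-.04,-.03,-.02,-.01,0,.005,.01,.014,.018,.022,.025,.028,.031,.034,.037]:
    env.servo_line([*(pv+u*a),.142],speed=.06); env.wait(.05)
    s=env.read_state(); f=np.array(s["force"][:2])@u-f0; print(a,round(f,1),np.round(s["position"],4))
    if f<-6: print("stop");break
for n in("side","wrist"):
    c=viewer.capture(n); np.savez(f"n_{n}.npz",**c)
    im=c["image"][:,:,::-1]
    if n!="wrist": im=cv2.resize(im[60:240,300:500],None,fx=3.3,fy=3.3,interpolation=cv2.INTER_CUBIC)
    cv2.imwrite(f"pics/n_{n}.png",im)
st()
E
```

```text
t24.70 pos [ 0.4074 -0.3004  0.26  ] w -0.0003 F [ 0.5 -0.4 -0.2] M [-0.01  0.01  0.01] q7 -1.280
t25.73 pos [ 0.4079 -0.3007  0.143 ] w 0.0000 F [ 0.2 -0.9  0.5] M [ 0.04 -0.01  0.01] q7 -1.390
-0.06 -0.4 [ 0.4468 -0.3049  0.1419]
-0.05 -0.3 [ 0.4573 -0.306   0.1419]
-0.04 -0.1 [ 0.4673 -0.307   0.1419]
-0.03 -0.0 [ 0.4772 -0.3082  0.1419]
-0.02 -0.9 [ 0.4871 -0.3093  0.1419]
-0.01 -1.6 [ 0.4971 -0.3104  0.1419]
0 -0.2 [ 0.507  -0.3116  0.1419]
0.005 -0.3 [ 0.5119 -0.3122  0.142 ]
0.01 -0.3 [ 0.5169 -0.3128  0.142 ]
0.014 -9.6 [ 0.5195 -0.3133  0.1416]
stop
t29.80 pos [ 0.5195 -0.3133  0.1416] w -0.0000 F [-8.5  0.4  3.1] M [0.31 1.83 0.05] q7 -1.506
```

View pics/n_side.png

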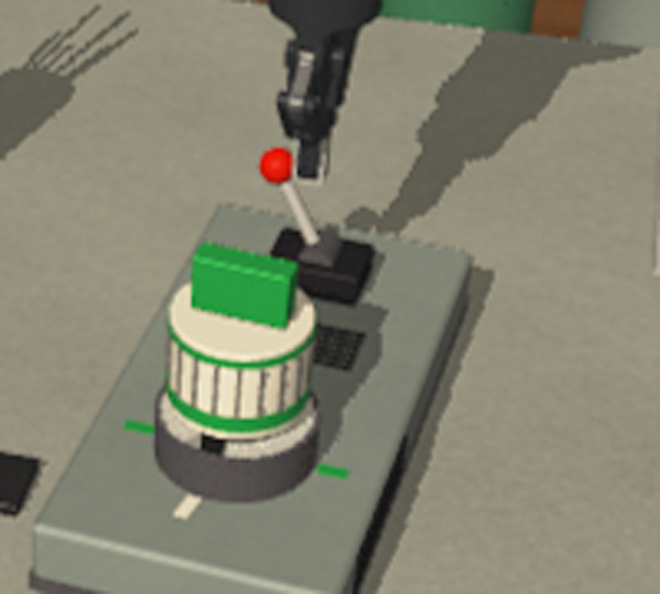

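The lever is over to the far side and met a hard stop, with 9.6 N rising suddenly. Back off and check.

```bash
python3 - <<'E'
from h import *
u=np.array([np.cos(np.radians(6.5)),-np.sin(np.radians(6.5))]);pv=np.array([.5068,-.3117])
env.servo_line([*(pv-u*.07),.145],speed=.12)
env.servo_line([*(pv-u*.07),.33],speed=.2); 
env.movep([.42,-.42,.33],down(-96.5));env.wait(.2);st()
for n in("side","top"):
    c=viewer.capture(n); np.savez(f"o_{n}.npz",**c)
    im=c["image"][:,:,::-1]; cv2.imwrite(f"pics/o_{n}.png",im)
    I=c["image"].astype(int);k=(I[:,:,0]>140)&(I[:,:,1]<60)&(I[:,:,2]<60); ys,xs=np.nonzero(k); print(n,[(int(x),int(y)) for x,y in zip(xs,ys)][::15])
    for a in (-.5,-.4,.4,.45,.5,.55):
        P=[*(pv+u*.075*np.sin(a)),.082+.075*np.cos(a)];print(a,np.round(proj(c,P),1))
E
```

```text
t32.47 pos [ 0.4205 -0.4191  0.33  ] w 0.0002 F [ 0.7 -0.8  0.1] M [ 0.04 -0.06 -0.  ] q7 -1.135
side [(382, 105), (382, 107), (388, 108), (383, 110), (388, 111), (384, 113), (94, 445), (93, 447), (90, 449), (85, 451), (90, 452), (85, 454), (90, 455), (85, 457), (90, 458), (85, 460), (90, 461), (85, 463), (89, 464), (89, 465), (88, 466), (88, 467), (88, 468), (88, 469), (90, 470)]
-0.5 [414.2 116.1]
-0.4 [411.4 114.3]
0.4 [386.7 109.6]
0.45 [385.3 109.9]
0.5 [383.8 110.3]
0.55 [382.4 110.7]
top [(122, 135), (116, 138), (118, 139), (119, 140), (114, 142), (514, 239), (520, 240), (513, 242), (520, 243), (512, 245), (516, 246), (516, 248)]
-0.5 [514.  277.5]
-0.4 [514.8 274.2]
0.4 [516.5 246.3]
0.45 [516.3 244.7]
0.5 [516.1 243.3]
0.55 [515.8 241.8]
```

View pics/o_side.png

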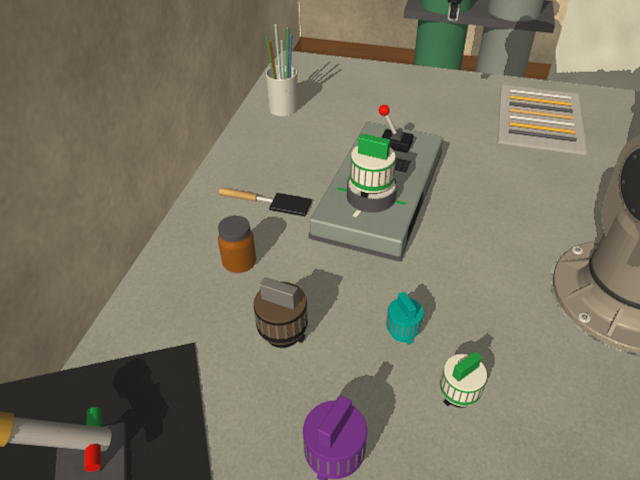

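View pics/o_top.png

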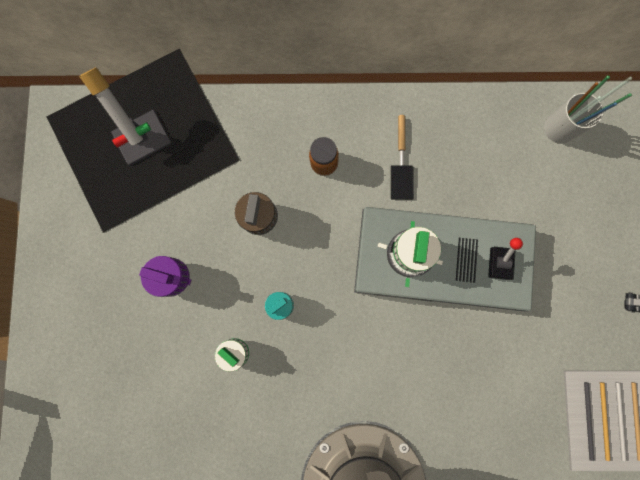

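The ball is at side (384,110) and top (516,243.5), which matches a lean of +0.5 rad, its stop. The cartridge sits with its bar on the green marks, and nothing else has moved.

```bash
python3 -c "
from h import *
env.job_done(); st()"
```

```text
the job is handed in; nothing more can be done
the job is handed in; nothing more can be done
```

The fresh cartridge is locked in the mount and the red lever is fully over to the far side. I handed the job in at about 32.5 s of the 59 s allowed.

- **Fitting:** I put the larger white and green cartridge in at the white marks and pressed it against the spring, at about 11 N. I turned it clockwise to the end stop at about 82–83° and let it rise. Its bar-top corners in the side view matched the locked height of 46.5 mm; the unlocked 42.5 mm would have shown about 12 enlarged pixels lower.
- **Lever:** I pushed it with closed fingers to a hard stop at about 10 N. In both views the ball then sat where the "on" position should be, within about a pixel.
- **Other checks:** The spent cartridge, jar, paddle and look-alikes are where they were, and the gripper was clear of everything at hand-in.
- **Small disagreements:** The camera estimates differed by 1–3 mm, so I averaged them. Before I touched it, the lever's ball was about 8 mm off where the "off" position should put it. Neither affected the result.

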